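# Open the lug-capped walnut jar in its block

### The job

Seat the closed square glass jar fully down in the square well of the wooden jar block, which keeps it from spinning, then unscrew its tight steel cap anticlockwise, stopping the turn once the threads let go. Lift the cap and finish still holding it, level and still, over the jar with its lower edge about two or three centimetres above the glass mouth; the jar stays down in the block and the cap is not put down. Do not tip the jar over and leave the other things on the table where they are.

Things in the scene. Friction and masses are not known exactly. Their poses are not given: they have to be found in the camera images.
- jar_center (a point): Square-bodied clear glass jar (walnuts inside, steel cap on), loose on the table, about 0.32 kg; the other jar is round, leave it. Body 60 x 60 mm, 66 mm high, then a round neck; mouth 98 mm above the underside. This point: on its axis, 49 mm above its underside; z up, x and y square to its flat sides. It may be carried by its cap.
- cap_center (a point): Plain round steel cap of the square jar, 56 mm in diameter, 22 mm high. This point: its centre, half-way up, 42 mm above jar_center while on (cap's lower edge 80, top 102 mm above the jar's underside). z up, x along the dark line on its top. Held by lugs under ledges, with a springy seal pushing it up with about 16 N; unscrewing takes about 0.3 N m.
- cap_mark (a point): Rim end of the dark line on the cap's top, 24 mm from its axis. Angle of this line (cap x) from the jar's x, anticlockwise from above positive: it starts between -48 and -22 degrees, the cap is free to lift from +7 to +50, and meets a stop near +53. A turn of about 64 degrees frees it from any start. It cannot be pulled off before.
- well_floor (a point): Wooden jar block screwed to the table, 110 x 110 mm, 42 mm high, with a bevelled 65 mm square well 30 mm deep in its top, parallel to its sides. This point: centre of the well's floor, 12 mm above the table; x and y square to the well's sides, z up. Any of the four ways round fits; a seated jar has jar_center 49 mm above this point.
There are look-alikes about, which are no part of the job. What is meant by the part that bears cap_center is not yellow, and is the smaller of those in its own colour. Leave any yellow look-alike of the part that bears jar_center alone.

How it is judged:
By the outcome, as a careful person would: the job done as asked, in the order asked, and still so for the second after the job is handed in, while the arm keeps its last pose, push and grip.
It also fails if it takes over 51 s, if anything falls off the work surface, if the arm or the gripper's body presses on something with over 40 N, if the wrist force passes 120 N, or if a joint passes its speed limit or range.

### The arm

A 7-joint arm with a two-finger parallel gripper is mounted at the origin on the work surface. World frame = base frame: x ahead of the robot, y to its left, z up, the work surface at z = 0. Lengths are in mm, angles in rad, forces in N, time in s.
With the tool pointing down it reaches from about 400 to 875 mm from the base axis. Payload 6.5 kg.
Tool frame: the origin (TCP) lies between the finger pads; the fingertips stand 17 mm ahead of it and the grasp point (between the pads) lies 2 mm behind it; x points along the fingers, y is the direction in which the jaws open and shut, and the axes are right-handed (so a half turn about x gives the same grasp; the last joint's range is limited). The gripper opens to 88 mm and grips with 3 to 60 N. Pads are 18 mm wide; open, the fingers measure 123 mm over their backs; the gripper's body (75 mm by 187 mm) begins 45 mm behind the grasp point.
Start: joints at [-1.236, 0.536, -0.004, 1.538, 0.003, 1.067, -0.071], TCP at [253.595, 598.481, 255.716] pointing down, gripper open.
Joint ranges: [-2.7, 2.7], [-0.37, 2.16], [-1.27, 1.26], [0.24, 2.4], [-1.31, 4.45], [0.19, 1.91], [-2.76, 2.76]. Speed limits (rad/s): [2.39, 2.39, 3.14, 3.14, 3.14, 3.14, 3.14].

### API

Orientations are given as a rotation vector (axis times angle).
In Python, from cell import arm gives the robot as it stands.
- The arm moves only by the tool arm_command, never from a script. Its arguments are lists of equal length, an entry for each row: "xyz": the shift along the world's x, y, z in mm, a list of three; "turn": the turn about the world's z in rad. A call has 1 to 20 rows; each row shifts and turns the commanded pose from where the row before left it; what a row does not reach is not made up. A row lasts 1/12 s, in which the tool goes at most 41.7 mm and 7.16 degrees, less where a joint would pass 70% of its speed; a pose out of reach is approached as far as the arm can. A call is refused whole if a number of a shift passes 41.7 or a number of a turn 0.125, either way. A call with a gripper value outside its range is refused whole. "grip" is the closure in counts, from 0 (fully open) to 255 (shut), set as the call begins (left out, the last holds). The fingers move at their own pace and stop on an object; "grip_force" is the grip in N (left out, the last holds). Time passes only in rows, so rows that do not move let the fingers close. It gives the time, the measured TCP pose, the force and the opening at its end, in the units of the state.
- arm.observe(): the state, without advancing time (a new reading comes with each control period).
- arm.grab_frame(name): name is "scene" or "side" or "wrist"; returns a dict with "img" (480x640x3 uint8, red, green, blue), "intrinsics" (3x3 intrinsics, pixels), "distortion" ([k1, k2, p1, p2, k3] as OpenCV has them; the pictures are not rectified), "camera_from_world" (4x4, takes a point from world to camera coordinates). Camera axes: x right, y up, looking along -z (the intrinsics and any distortion apply to the point x, -y, -z); pixel columns grow to the right and rows downward; lengths in mm; the calibration is good to about 2 mm. A picture is of the moment at which its call begins. There is no depth.
- arm.sign_off(): hands the job in, once; it reports no verdict.
Trained networks look in the newest picture that a camera, given by its name, has taken for a name from the list of things; names that differ only in an ending like _2 or _b are one class to them, and where a whole thing is asked for, a point or a joint stands for the part that bears it (a point fixed in the world has none). Each returns a list of dicts, best first, with "score" (0 to 1); they miss things now and then, are a little off and sometimes report something else, mostly with a low value. They report only what shows in the picture. A call takes as long as a camera call. They do not tell look-alikes from the thing itself.
- arm.regions_of(camera, thing): "pixels" (480x640 bool, what is visible of it) and "position" ([row, column] in pixels, amid what is visible of it).
The state is a dict: "t": time; "q": joint angles; "joint_vel": joint speeds; "tau": joint torques, N m; "tool_pos": TCP position; "tool_rot": TCP orientation; "contact_force": force on the tool from outside, world axes, zero at the start; "torque": the same for the moment, N m; "grip_width": finger opening in mm.
Only numpy, scipy, OpenCV 4.12 (cv2) and the standard library are available. Lean on these libraries where they do the work, as an engineer would, in place of code of your own. Each camera call takes 0.05 s, during which the arm holds its last target. There are 200 camera calls.

## Working session

There is one attempt and no reset: what is moved stays moved. The work goes in short steps, Python scripts to look and compute and a tool call to move; the robot and the scene stay as the last step left them, time stands still between calls to the robot, and variables do not carry over. Pictures are saved under pics/ and viewed, about 8 in all and at most 12, crops included, and the job is handed in when it is done.

Besides the shell and the picture viewer there is one more tool, called by a JSON object that holds its "op" and its "data", one argument or row to a line. arm_command: Moves the arm, as the interface text tells. Its arguments: {"type":"object","properties":{"xyz":{"type":"array"},"turn":{"type":"array"},"grip":{"type":"number"},"grip_force":{"type":"number"}},"required":["xyz","turn"]}

```bash
ls; mkdir -p pics
cat > h.py <<'E'
import numpy as np,cv2
from cell import arm
def frame(n):
    return arm.grab_frame(n)
def ray(f,rc):
    K=np.array(f["intrinsics"]);D=np.array(f["distortion"]);T=np.array(f["camera_from_world"])
    p=cv2.undistortPoints(np.array([[[rc[1],rc[0]]]],float),K,D)[0,0]
    d=T[:3,:3].T@np.array([p[0],-p[1],-1.]);o=-T[:3,:3].T@T[:3,3]
    return o,d/np.linalg.norm(d)
def atz(f,rc,z):
    o,d=ray(f,rc);return o+d*(z-o[2])/d[2]
def proj(f,P):
    K=np.array(f["intrinsics"]);D=np.array(f["distortion"]);T=np.array(f["camera_from_world"])
    P=np.atleast_2d(P);c=P@T[:3,:3].T+T[:3,3];c=c*[1,-1,-1]
    return cv2.projectPoints(c,np.zeros(3),np.zeros(3),K,D)[0][:,0]
def tri(fa,a,fb,b):
    o1,d1=ray(fa,a);o2,d2=ray(fb,b)
    A=np.c_[d1,-d2];s=np.linalg.lstsq(A,o2-o1,rcond=None)[0]
    p,q=o1+s[0]*d1,o2+s[1]*d2;return (p+q)/2,np.linalg.norm(p-q)
def save(f,n,box=None,k=1):
    im=f["img"][:,:,::-1]
    if box: r0,r1,c0,c1=box;im=im[r0:r1,c0:c1]
    cv2.imwrite("pics/"+n,cv2.resize(im,None,fx=k,fy=k,interpolation=cv2.INTER_CUBIC))
E
python3 - <<'E'
from h import *
F={}
for c in ["scene","side","wrist"]:
    F[c]=frame(c)
    for t in ["jar_center","cap_center","cap_mark","well_floor"]:
        for r in arm.regions_of(c,t): print(c,t,round(r["score"],2),np.round(r["position"]),r["pixels"].sum())
    f=F[c];o,_=ray(f,[240,320]);print(c,"cam",o.round(),"look",ray(f,[240,320])[1].round(2))
np.save("f0.npy",F,allow_pickle=True)
save(F["scene"],"scene0.png");save(F["side"],"side0.png");save(F["wrist"],"wrist0.png")
print(arm.observe())
E
```

```text
pics
scene jar_center 0.93 [291. 378.] 2599
scene jar_center 0.58 [182. 414.] 1686
scene cap_center 0.97 [217. 357.] 892
scene cap_center 0.88 [199. 346.] 724
scene cap_center 0.73 [272. 303.] 883
scene cap_mark 0.97 [215. 359.] 913
scene cap_mark 0.86 [199. 342.] 713
scene cap_mark 0.79 [271. 303.] 892
scene well_floor 0.88 [329. 169.] 6016
scene well_floor 0.57 [248. 356.] 1353
scene cam [1092. -211.  690.] look [-0.67  0.3  -0.68]
side jar_center 0.74 [236. 305.] 1576
side jar_center 0.71 [196. 208.] 2024
side jar_center 0.62 [216. 377.] 2000
side cap_center 0.79 [277. 335.] 1058
side cap_center 0.7 [205. 304.] 967
side cap_center 0.57 [247. 236.] 1770
side cap_mark 0.8 [246. 235.] 1722
side cap_mark 0.78 [204. 302.] 960
side cap_mark 0.64 [279. 340.] 1019
side well_floor 0.9 [380. 461.] 8634
side cam [ 196. -435.  559.] look [ 0.37  0.67 -0.65]
wrist jar_center 0.8 [416. 169.] 609
wrist cam [187. 626. 384.] look [ 0.25 -0.11 -0.96]
{'t': 0.75, 'q': array([-1.23621511,  0.53636748, -0.00441219,  1.53790759,  0.00261447,
        1.06729375, -0.07119966]), 'joint_vel': array([-1.37951090e-04, -2.30652621e-04,  1.94850157e-04, -3.99043441e-04,
        3.86720821e-04,  7.14773295e-05, -1.61505864e-03]), 'tau': array([-8.51192854e-04, -5.70829117e+01,  9.89279151e-01, -2.51893276e+01,
       -5.63521951e-02,  1.10078880e-02,  3.89224397e-05]), 'tool_pos': array([253.58287635, 598.48734842, 255.73390676]), 'tool_rot': array([ 0.31436667,  1.54780317, -0.31432763]), 'contact_force': array([ 0.13190676, -0.47629055,  0.71055222]), 'torque': array([-0.0385922 ,  0.02078431,  0.02970146]), 'grip_width': 87.94364154232903}
```

View pics/scene0.png

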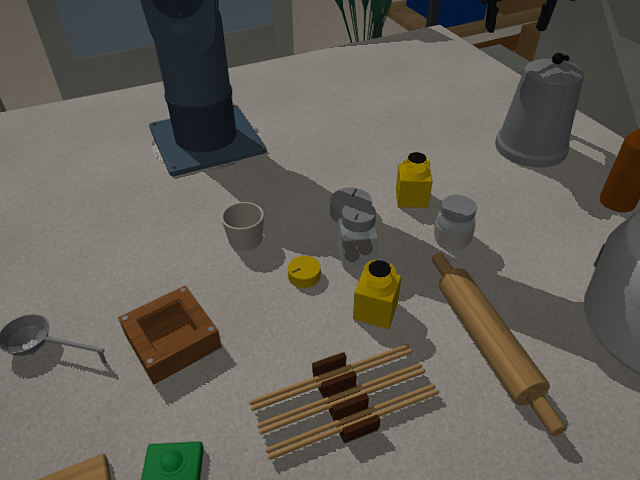

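View pics/side0.png

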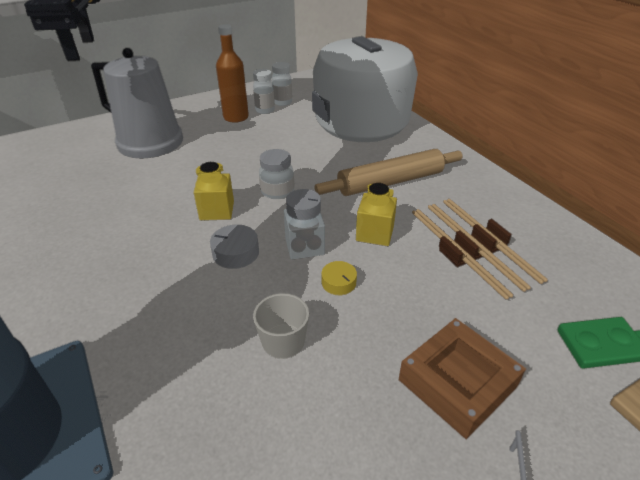

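The square walnut jar with the grey cap on it is at scene (357,215–250) and side (304,205–245). The look-alikes are:
- a larger loose grey cap at scene (348,203) / side (235,246)
- a yellow cap at scene (303,272)
- yellow bodies at scene (378,295) and (414,185)
- the round jar at scene (456,222)

The smaller grey cap on the walnut jar fits the description. The block is at scene (169,329) / side (461,375).

Run:
```python
from h import *
F=np.load("f0.npy",allow_pickle=True).item()
s,d=F["scene"],F["side"]
for n,a,b in [("cap",[217,357],[207,304]),("bigcap",[199,346],[247,235]),("ycap",[271,303],[277,338])]:
    p,e=tri(s,a,d,b);print(n,p.round(1),e.round(1))
# block top corners: scene (r,c), side
sc=[(289,184),(321,120),(362,154),(336,219)]
for a in sc: print("scene top",atz(s,a,42).round(1))
sd=[(322,457),(375,402),(421,469),(371,523)]
for a in sd: print("side top",atz(d,a,42).round(1))
for n,a,z in [("y1",(318,376),0),("y2",(203,414),0),("round",(243,456),0),("cup",(245,244),0)]: print(n,atz(s,a,z).round())
for n,a,z in [("y1",(239,376),0),("y2",(215,215),0),("round",(193,277),0),("cup",(350,283),0)]: print(n,atz(d,a,z).round())
# jar mark in views, crop pair
a=cv2.resize(s["img"][185:275,320:400],(480,540),interpolation=cv2.INTER_CUBIC)
b=cv2.resize(d["img"][180:270,265:345],(480,540),interpolation=cv2.INTER_CUBIC)
cv2.imwrite("pics/crop1.png",np.hstack([a,b])[:,:,::-1][:, :].copy()) if 0 else cv2.imwrite("pics/crop1.png",cv2.resize(np.hstack([a,b])[:,:,::-1],(800,450)))
```

```text
cap [479.4 133.7  88.3] 2.6
bigcap [365.  170.1  27.5] 9.7
ycap [486.2  31.8  11.6] 1.9
scene top [ 471.5 -165.8   42. ]
scene top [ 494.4 -267.7   42. ]
scene top [ 587.8 -236.9   42. ]
scene top [ 582.8 -142.1   42. ]
side top [ 567.3 -147.2   42. ]
side top [ 451.6 -178.7   42. ]
side top [ 481.7 -265.7   42. ]
side top [ 586.2 -247.9   42. ]
y1 [619. 100.   0.]
y2 [397. 307.   0.]
round [527. 315.   0.]
cup [371. -37.   0.]
y1 [599.  92.   0.]
y2 [375. 298.   0.]
round [507. 306.   0.]
cup [352. -43.   0.]
```

View pics/crop1.png

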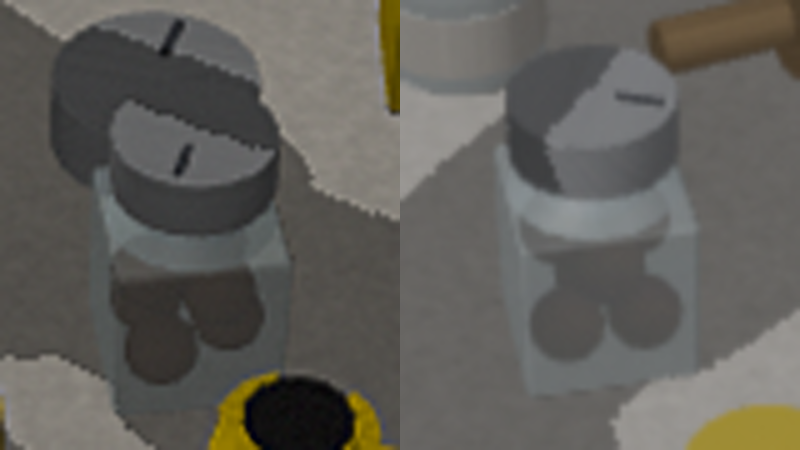

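Confirmed: the smaller grey cap sits on the square walnut jar, with its line visible, and the larger grey cap lies loose behind it. I'm moving above the jar.

{"op": "arm_command", "data": {
  "xyz": [
    [15,-31,0],
    [15,-31,0],
    [15,-31,0],
    [15,-31,0],
    [15,-31,0],
    [15,-31,0],
    [15,-31,0],
    [15,-31,0],
    [15,-31,0],
    [15,-31,0],
    [15,-31,0],
    [15,-31,0],
    [15,-31,0],
    [15,-31,0],
    [15,-31,0],
    [0,0,0],
    [0,0,0]
  ],
  "turn": [0,0,0,0,0,0,0,0,0,0,0,0,0,0,0,0,0]
}}

```text
t: 2.17
tool_pos: [479.3, 131.6, 255.9]
tool_rot: [0.318, 1.547, -0.318]
contact_force: [-0.5, 0.7, -0.1]
grip_width: 87.9
```

Run:
```python
from h import *
from scipy.spatial.transform import Rotation as R
o=arm.observe();print(o["t"],o["q"].round(2),o["tool_pos"].round(1),R.from_rotvec(o["tool_rot"]).as_matrix().round(3))
f=frame("wrist");np.save("f1.npy",f,allow_pickle=True)
for t in ["cap_center","cap_mark","jar_center"]:
    for r in arm.regions_of("wrist",t): print(t,round(r["score"],2),np.round(r["position"],1),r["pixels"].sum(),atz(f,r["position"],102).round(1))
save(f,"w1.png")
```

```text
2.1667 [-0.51  0.28  0.18  1.94 -0.06  0.93  0.87] [479.3 131.6 255.9] [[ 0.001  0.394  0.919]
 [-0.     0.919 -0.394]
 [-1.    -0.     0.001]]
cap_center 0.92 [ 84.7 325.9] 6147 [378.7 178.3 102. ]
cap_center 0.63 [249.3 240. ] 2270 [467.1  63.9 102. ]
cap_center 0.61 [228.  330.6] 3716 [479.9 139.5 102. ]
cap_mark 0.89 [230.2 328.7] 3854 [481.  137.4 102. ]
cap_mark 0.89 [250.4 243.2] 2316 [469.   65.9 102. ]
cap_mark 0.61 [ 83.5 323.6] 6227 [377.3 177.1 102. ]
jar_center 0.82 [326.2 345.8] 4007 [567.3 117.4 102. ]
jar_center 0.59 [ 41.1 467.4] 7304 [390.1 285.1 102. ]
```

View pics/w1.png

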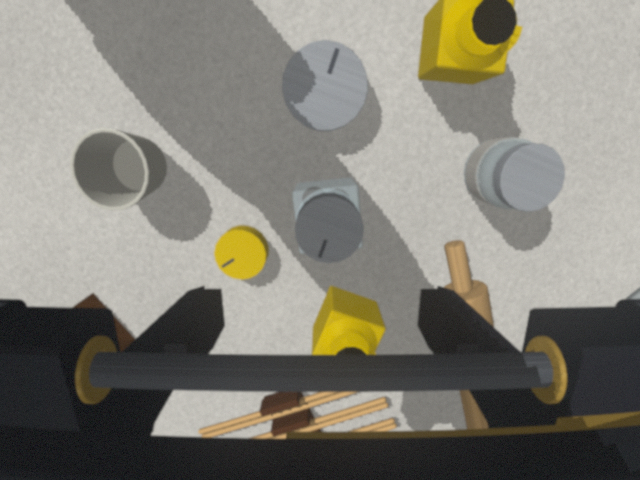

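```bash
cat >> h.py <<'E'
def ortho(f,c,z,h=60,k=3.3):
    n=int(2*h*k);u=(np.arange(n)/k-h)
    X,Y=np.meshgrid(c[0]+u,c[1]-u)   # col->+x, row->-y
    p=proj(f,np.c_[X.ravel(),Y.ravel(),np.full(X.size,z)]).reshape(n,n,2).astype(np.float32)
    return cv2.remap(f["img"],p[...,0],p[...,1],cv2.INTER_CUBIC)[:,:,::-1].copy()
E
python3 - <<'E'
from h import *
f=np.load("f1.npy",allow_pickle=True).item()
A=ortho(f,(480,137),102);B=ortho(f,(480,137),66)
A=cv2.convertScaleAbs(A,alpha=1.3,beta=10);B=cv2.convertScaleAbs(B,alpha=1.3,beta=10)
for i in range(0,396,33):
    for I in (A,B): I[::6,i]=(0,0,255);I[i,::6]=(0,0,255)
cv2.imwrite("pics/o1.png",np.hstack([A,B]))
E
```

```text
(no output)
```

View pics/o1.png

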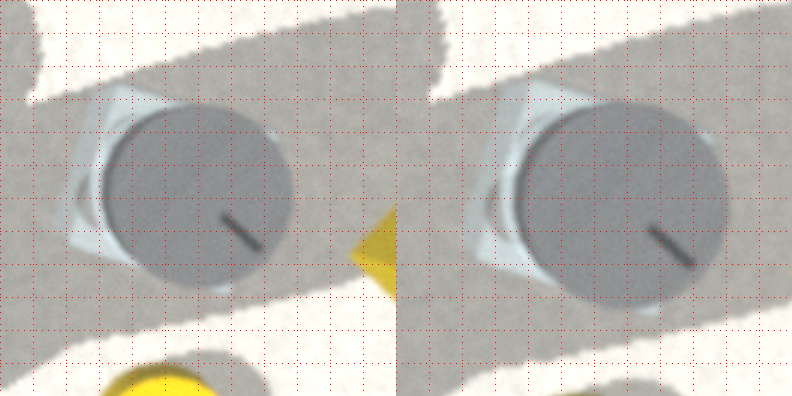

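Cap centre is about (480.4, 137.8) and the circle measures 56.7 mm, which matches. The jar sides are at −18.5° and the cap line at −41°, so the cap sits at about −22.5° relative to the jar. Next I look at the block from close by.

{"op": "arm_command", "data": {
  "xyz": [
    [5,-34,0],
    [5,-34,0],
    [5,-34,0],
    [5,-34,0],
    [5,-34,0],
    [5,-34,0],
    [5,-34,0],
    [5,-34,0],
    [5,-34,0],
    [5,-34,0],
    [0,0,0],
    [0,0,0]
  ],
  "turn": [-0.105,-0.105,-0.105,-0.105,-0.105,-0.105,-0.105,-0.105,-0.105,-0.105,0,0]
}}

```text
t: 3.37
tool_pos: [528.7, -207.3, 255.5]
tool_rot: [1.12, 1.263, -1.122]
contact_force: [-0.6, 0.9, -0.8]
grip_width: 88.2
```

Run:
```python
from h import *
o=arm.observe();print(o["t"],o["q"].round(2),o["tool_pos"].round(1))
f=frame("wrist");np.save("f2.npy",f,allow_pickle=True)
for r in arm.regions_of("wrist","well_floor"): print(round(r["score"],2),np.round(r["position"],1),r["pixels"].sum(),atz(f,r["position"],42).round(1))
B=[ortho(f,(525,-205),z,h=75,k=2.6) for z in (42,12)]
for I in B:
    for i in range(0,390,26): I[::6,i]=(0,0,255);I[i,::6]=(0,0,255)
cv2.imwrite("pics/o2.png",np.hstack(B))
```

```text
3.3667 [-0.1   0.43  0.52  1.79 -0.25  0.99  0.64] [ 528.7 -207.3  255.5]
0.96 [208.6 317.6] 12778 [ 525.  -200.7   42. ]
```

View pics/o2.png

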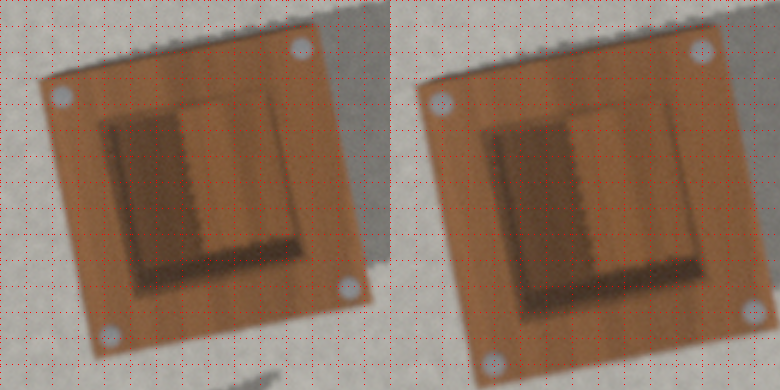

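Block centre is about (529.0, −203.5) at yaw 11.4°, and its side measures 109 mm against 110. Back to the jar to grasp the cap.

{"op": "arm_command", "data": {
  "xyz": [
    [-5,35,0],
    [-5,35,0],
    [-5,35,0],
    [-5,35,0],
    [-5,35,0],
    [-5,34,0],
    [-5,34,0],
    [-5,34,0],
    [-5,34,0],
    [-3,34,0],
    [0,0,-30],
    [0,0,-35],
    [0,0,-35],
    [0,0,-30],
    [0,0,-20],
    [0,0,-14],
    [0,0,0],
    [0,0,0]
  ],
  "turn": [0,0,0,0,0,0,0,0,0,0,0,0,0,0,0,0,0,0]
}}

```text
t: 4.97
tool_pos: [479.5, 139.8, 91.6]
tool_rot: [1.118, 1.266, -1.119]
contact_force: [0.2, -0.0, 0.5]
grip_width: 88.2
```

{"op": "arm_command", "data": {
  "xyz": [
    [1,-2,0],
    [0,0,0],
    [0,0,0],
    [0,0,0],
    [0,0,0],
    [0,0,0],
    [0,0,0],
    [0,0,0],
    [0,0,0],
    [0,0,0],
    [0,0,0],
    [0,0,0]
  ],
  "turn": [0,0,0,0,0,0,0,0,0,0,0,0],
  "grip": 255,
  "grip_force": 45
}}

```text
t: 5.97
tool_pos: [481.5, 136.6, 92.1]
tool_rot: [1.12, 1.264, -1.12]
contact_force: [-2.4, -0.3, 6.1]
grip_width: 55.3
```

{"op": "arm_command", "data": {
  "xyz": [
    [0,0,10],
    [0,0,20],
    [0,0,20],
    [0,0,20],
    [2,-15,0],
    [4,-30,0],
    [5,-34,0],
    [5,-34,0],
    [5,-34,0],
    [5,-34,0],
    [5,-34,0],
    [5,-34,0],
    [5,-34,0],
    [4,-30,0],
    [3,-20,0],
    [0,-8,0],
    [0,0,0],
    [0,0,0],
    [0,0,0]
  ],
  "turn": [0,0,0,0,0.02,0.05,0.05,0.05,0.05,0.05,0.05,0.05,0.05,0.05,0.05,0.002,0,0,0]
}}

```text
t: 7.55
tool_pos: [529.5, -202.1, 161.4]
tool_rot: [0.724, 1.449, -0.723]
contact_force: [-0.4, 0.3, -3.4]
grip_width: 55.2
```

Run:
```python
from h import *
from scipy.spatial.transform import Rotation as R
o=arm.observe();print(o["t"],o["q"].round(2),o["tool_pos"].round(1),o["grip_width"],o["contact_force"])
y=R.from_rotvec(o["tool_rot"]).as_matrix()[:,1];print("jaw yaw",np.degrees(np.arctan2(y[1],y[0])))
F={c:frame(c) for c in ["scene","side","wrist"]};np.save("f3.npy",F,allow_pickle=True)
def crop(c,P,h=70,k=390):
    f=F[c];u=proj(f,P)[0].astype(int);print(c,u)
    x0,y0=max(u[0]-h,0),max(u[1]-h,0)
    return cv2.resize(f["img"][y0:y0+2*h,x0:x0+2*h,::-1],(k,k),interpolation=cv2.INTER_CUBIC)
cv2.imwrite("pics/c3.png",np.hstack([crop("scene",[529,-203,70]),crop("side",[529,-203,70])]))
```

```text
7.55 [ 0.08  0.53  0.27  1.85 -0.19  0.79  1.1 ] [ 529.5 -202.1  161.4] 55.17707592494353 [-0.38784349  0.31802215 -3.41957462]
jaw yaw 36.870057262912916
scene [165 311]
side [467 349]
```

View pics/c3.png

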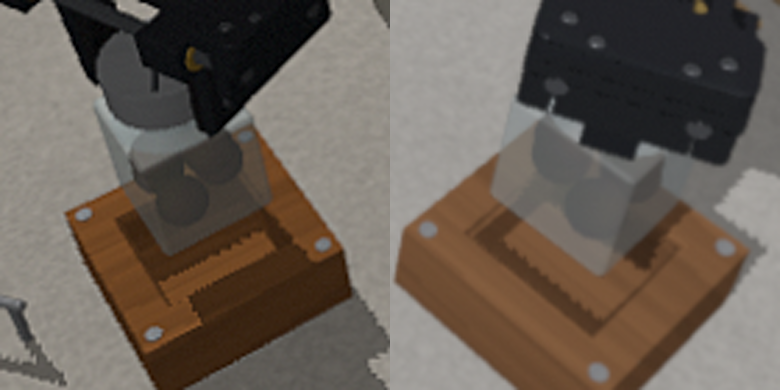

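{"op": "arm_command", "data": {
  "xyz": [
    [0,-1,-8],
    [0,0,-8],
    [0,0,-6],
    [0,0,-4],
    [0,0,-4],
    [0,0,-4],
    [0,0,-3],
    [0,0,-3]
  ],
  "turn": [0,0,0,0,0,0,0,0]
}}

```text
t: 8.37
tool_pos: [529.6, -205.6, 121.4]
tool_rot: [0.725, 1.446, -0.725]
contact_force: [-0.2, 0.2, -3.9]
grip_width: 55.1
```

{"op": "arm_command", "data": {
  "xyz": [
    [0,0,-4],
    [0,0,-4],
    [0,0,-4],
    [0,0,-3],
    [0,0,0],
    [0,0,0]
  ],
  "turn": [0,0,0,0,0,0]
}}

```text
t: 8.87
tool_pos: [529.5, -205.5, 106.5]
tool_rot: [0.725, 1.447, -0.725]
contact_force: [0.1, 0.4, -4.3]
grip_width: 55.4
```

{"op": "arm_command", "data": {
  "xyz": [
    [0,0,-1],
    [0,0,-1],
    [0,0,-1],
    [0,0,-1],
    [0,0,0],
    [0,0,0]
  ],
  "turn": [0,0,0,0,0,0]
}}

```text
t: 9.37
tool_pos: [529.8, -205.7, 104.1]
tool_rot: [0.725, 1.446, -0.724]
contact_force: [-4.1, 1.2, 9.2]
grip_width: 55.1
```

{"op": "arm_command", "data": {
  "xyz": [
    [0,0,0],
    [0,0,0],
    [0,0,0],
    [0,0,0],
    [0,0,0],
    [0,0,0],
    [0,0,0],
    [0,0,0],
    [0,0,0]
  ],
  "turn": [0,0,0,0.05,0.05,0.05,0.05,0.05,0.05],
  "grip": 255,
  "grip_force": 60
}}

```text
t: 10.12
tool_pos: [530.7, -205.8, 104.1]
tool_rot: [0.492, 1.512, -0.491]
contact_force: [-1.5, 0.2, 4.9]
grip_width: 55.2
```

Run:
```python
from h import *
o=arm.observe();print(o["t"],o["q"].round(2),o["contact_force"].round(1),o["torque"].round(2))
```

```text
10.1167 [ 0.17  0.61  0.16  1.87 -0.15  0.67  1.36] [-1.5  0.2  4.9] [ 0.32  0.24 -0.34]
```

{"op": "arm_command", "data": {
  "xyz": [
    [0,0,0],
    [0,0,0],
    [0,0,0],
    [0,0,0],
    [0,0,0],
    [0,0,0],
    [0,0,0],
    [0,0,0],
    [0,0,0],
    [0,0,0],
    [0,0,0],
    [0,0,0]
  ],
  "turn": [0.06,0.06,0.06,0.06,0.06,0.06,0.06,0.06,0.06,0.03,0,0]
}}

```text
t: 11.12
tool_pos: [531.8, -205.2, 105.0]
tool_rot: [0.046, 1.566, -0.046]
contact_force: [-1.3, 3.0, 13.2]
grip_width: 55.1
```

Run:
```python
from h import *
from scipy.spatial.transform import Rotation as R
o=arm.observe();print(o["t"],o["q"].round(2),o["contact_force"].round(1),o["torque"].round(2))
y=R.from_rotvec(o["tool_rot"]).as_matrix()[:,1];print("jaw yaw",np.degrees(np.arctan2(y[1],y[0])))
f=frame("wrist");np.save("f4.npy",f,allow_pickle=True)
F={c:frame(c) for c in ["scene","side"]}
def crop(c,P,h=60,k=390):
    f=F[c];u=proj(f,P)[0].astype(int)
    x0,y0=max(u[0]-h,0),max(u[1]-h,0)
    return cv2.resize(f["img"][y0:y0+2*h,x0:x0+2*h,::-1],(k,k),interpolation=cv2.INTER_CUBIC)
cv2.imwrite("pics/c4.png",np.hstack([crop("scene",[529,-203,70]),crop("side",[529,-203,70])]))
```

```text
11.1167 [ 0.28  0.61  0.01  1.86 -0.01  0.67  1.81] [-1.3  3.  13.2] [ 0.78  0.36 -0.03]
jaw yaw 86.65544850577633
```

View pics/c4.png

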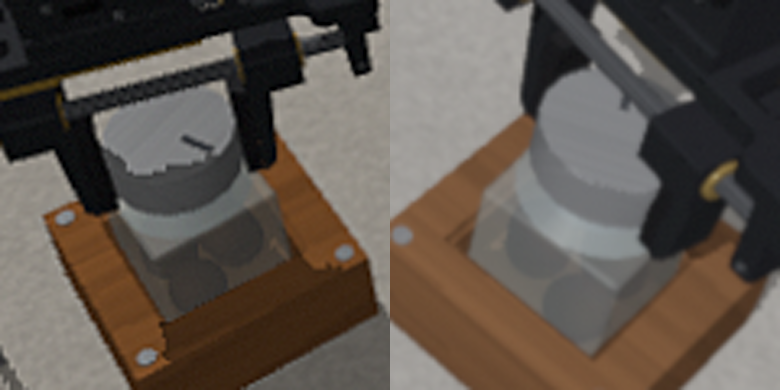

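The torque fell from −0.34 to −0.03 N m after a turn of about 50°, so the threads have let go. The jar sits in the block with the mark well round. Lifting gently now.

{"op": "arm_command", "data": {
  "xyz": [
    [0,0,2],
    [0,0,2],
    [0,0,2],
    [0,0,2],
    [0,0,2],
    [0,0,0],
    [0,0,0]
  ],
  "turn": [0,0,0,0,0,0,0]
}}

```text
t: 11.85
tool_pos: [529.5, -205.6, 112.7]
tool_rot: [0.046, 1.57, -0.046]
contact_force: [1.1, -0.0, 0.4]
grip_width: 54.9
```

The force is about 0, compared with about −4 N when carrying the jar, so the cap came off alone.

{"op": "arm_command", "data": {
  "xyz": [
    [0,0,3],
    [0,0,5],
    [0,0,6],
    [0,0,6],
    [0,0,5],
    [0,0,4],
    [0,0,3],
    [0,0,2],
    [0,0,0],
    [0,0,0],
    [0,0,0],
    [0,0,0],
    [0,0,0],
    [0,0,0]
  ],
  "turn": [0,0,0,0,0,0,0,0,0,0,0,0,0,0]
}}

```text
t: 13.02
tool_pos: [529.5, -205.5, 146.5]
tool_rot: [0.046, 1.571, -0.046]
contact_force: [-0.0, -0.8, 0.3]
grip_width: 55.1
```

Run:
```python
from h import *
o=arm.observe();print(o["t"],o["tool_pos"].round(1),o["joint_vel"].round(3),o["contact_force"].round(1),o["grip_width"])
F={c:frame(c) for c in ["scene","side"]}
def crop(c,P,h=70,k=390):
    f=F[c];u=proj(f,P)[0].astype(int)
    print(c,u,"x0y0",u-h,"mouth z110",proj(f,[530,-204.5,110])[0]-u+h,"edge z135",proj(f,[530,-204.5,135])[0]-u+h)
    x0,y0=max(u[0]-h,0),max(u[1]-h,0)
    return cv2.resize(f["img"][y0:y0+2*h,x0:x0+2*h,::-1],(k,k),interpolation=cv2.INTER_CUBIC)
cv2.imwrite("pics/c5.png",np.hstack([crop("scene",[529,-203,90]),crop("side",[529,-203,90])]))
```

```text
13.0167 [ 529.5 -205.5  146.5] [ 0.    -0.002  0.    -0.002  0.002  0.001 -0.001] [-0.  -0.8  0.3] 55.06342803833586
scene [162 301] x0y0 [ 92 231] mouth z110 [66.7876171  62.40203301] edge z135 [63.15287146 50.21192598]
side [470 339] x0y0 [400 269] mouth z110 [75.80462878 60.53311079] edge z135 [80.30782889 46.43084297]
```

View pics/c5.png

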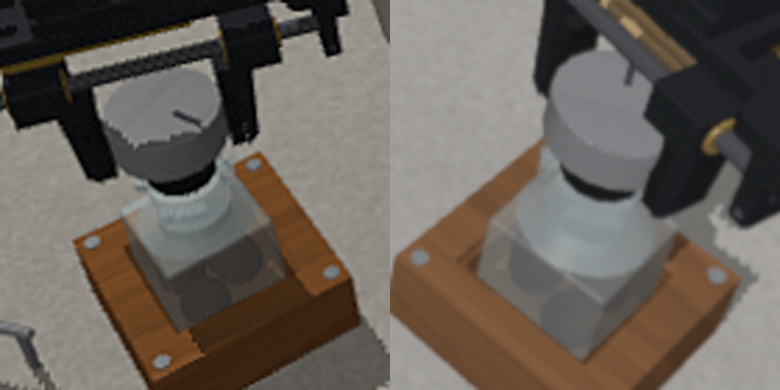

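```bash
python3 -c "
from cell import arm
print(arm.sign_off())"
```

```text
the job is handed in; nothing more can be done
None
```

The jar is seated in the wooden block and its cap is unscrewed. The arm is holding the cap over the open mouth. I handed the job in at about 13 s on the robot's clock.

I carried the jar by its smaller grey cap, turned it about 30° to match the block and lowered it into the well. I then unscrewed the cap about 50° anticlockwise and lifted it.

**Last checks:**
- **Seating:** the tool stood 12 mm higher with the jar in the block than on the table, which matches the well floor. There was a light upward push of about 13 N.
- **Threads:** the unscrewing torque was about 0.34 N m and fell to about 0.03 once the threads let go. I stopped with the cap at roughly +27° from the jar's x, calculated from the turn; the stop is near +53°.
- **Lift:** the force on the tool was near 0 N, against about −4 N when carrying the jar, so the jar stayed behind. The last pictures show it down in the block.
- **Final pose:** the cap looks level in the last pictures and the arm was still. Its lower edge is about 24 mm above the mouth, worked out from the tool's lift.

**Disagreement:** the side camera's block corners, which I read by eye, were up to about 20 mm off the scene camera's. I used the close wrist view instead. During seating the tool's y read about 2 mm beyond the commanded value, but the fit showed no sideways load above about 4 N.

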